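Find the rocking dish and set it aside on the board

ROBOT

A 6-joint arm with a two-finger parallel gripper is mounted at the origin on a cart in front of the work surface, level with it; the furniture and walls round the work are solid. World frame = base frame: x ahead of the robot, y to its left, z up, the work surface at z = 0. Lengths are in mm, angles in rad, forces in N, time in s.
With the tool pointing down it reaches from about 300 to 775 mm from the base axis. Payload 14.6 kg.
Tool frame: the origin (TCP) lies on the centre line of the jaws, within the pads' length; the fingertips stand ahead of it and the grasp point (between the pads) is the TCP (manip.tip_reach is the z of the fingertips in the tool frame, in mm); z points along the fingers, y is the direction in which the jaws open and shut (so a half turn about z gives the same grasp; the last joint's range is limited). The gripper opens to 94 mm and grips with 3 to 60 N. Pads are 16 mm wide; open, the fingers measure 119 mm over their backs; the gripper's body (75 mm by 177 mm) begins 78 mm behind the grasp point.
Start: joints at [1.14, 0.3, 1.521, -0, 1.321, -0.067], TCP at [195.702, 513.994, 224.446] pointing down, gripper open.
Joint ranges: [-3.03, 3.03], [-0.79, 2.21], [0.23, 2.52], [-1.04, 4.18], [0, 3.07], [-2.55, 2.55]. Speed limits (rad/s): [2.22, 2.22, 2.57, 3.14, 3.14, 3.14].

INTERFACE

Orientations are given as [roll, pitch, yaw] about the fixed x, y, z axes, in that order (R = Rz(yaw) Ry(pitch) Rx(roll)).
In Python, from cell import manip, camera, search_frame, masks_of, tip_of gives the robot as it stands.
- The arm moves only by the tool send_rows, never from a script. Its argument "plan" is a list of rows, each an object with "travel": the shift along the tool's x, y, z in mm, a list of three; "delta_rot": the turn, a rotation vector about the tool's x, y, z in degrees, a list of three; "fingers": the gripper's target within -1 to 1 (shut at 1, half-way at 0, fully open at -1). In form: [{"travel": [dx, dy, dz], "delta_rot": [wx, wy, wz], "fingers": fingers}, ...]. A call has 1 to 20 rows; each row shifts and turns the commanded pose from where the row before left it, along the tool's axes as they then stand; what a row does not reach is not made up. A row lasts 1/8 s, in which the tool goes at most 62.5 mm and 10.7 degrees, less where a joint would pass 70% of its speed; a pose out of reach is approached as far as the arm can. A call is refused whole if a number of a shift passes 62.5 or a number of a turn 10.7, either way. A call with a gripper value outside its range is refused whole. The fingers move at their own pace and stop on an object; "grip_force" is the grip in N (left out, the last holds). Time passes only in rows, so rows that do not move let the fingers close. It gives the time, the measured TCP pose, the force and the opening at its end, in the units of the state.
- manip.read_state(): the state, without advancing time (a new reading comes with each control period).
- camera(name): name is "scene" or "side" or "wrist"; returns a dict with "color" (480x640x3 uint8, red, green, blue), "z_map" (480x640 float32, mm along the optical axis (not along the pixel's ray), 0 where there is no reading), "fov_y" (degrees; the focal length in pixels is half the picture's height over the tangent of half this angle, whatever the lens; pixels are square), "cx", "cy" (the principal point, pixels), "world_from_camera" (4x4, takes a point from camera to world coordinates); the wrist camera has in their place "tool_from_camera" (4x4, takes a point from camera to tool coordinates, whose origin is the TCP and whose axes are the flange's). Camera axes: x right, y up, looking along -z (the intrinsics and any distortion apply to the point x, -y, -z); pixel columns grow to the right and rows downward; lengths in mm; the calibration is good to about 2 mm. A picture is of the moment at which its call begins: read the wrist's pose just before it.
- manip.sign_off(): hands the job in, once; it reports no verdict.
Trained networks look in the newest picture that a camera, given by its name, has taken for a name from the list of things; names that differ only in an ending like _2 or _b are one class to them, and where a whole thing is asked for, a point or a joint stands for the part that bears it (a point fixed in the world has none). Each returns a list of dicts, best first, with "confidence" (0 to 1); they miss things now and then, are a little off and sometimes report something else, mostly with a low value. They report only what shows in the picture. A call takes as long as a camera call.
- search_frame(name, camera): "at" ([x, y, z] in mm, in the coordinates of the camera as it stood for that picture, good to about 4 mm: the middle of the surface that is visible of it).
- masks_of(name, camera): "region" (480x640 bool, what is visible of it).
- tip_of(name, camera): "at" ([x, y, z] in mm, in the coordinates of the camera as it stood for that picture, good to about 4 mm: a listed point, or the origin of a listed thing).
The state is a dict: "clock": time; "joints": joint angles; "qd": joint speeds; "effort": joint torques, N m; "eef_pos": TCP position; "eef_rot": TCP orientation; "wrist_force": force on the tool from outside, world axes, zero at the start; "moment": the same for the moment, N m; "finger_gap": finger opening in mm.
Only numpy, scipy, OpenCV 4.12 (cv2) and the standard library are available. Lean on these libraries where they do the work, as an engineer would, in place of code of your own. Each camera call takes 0.05 s, during which the arm holds its last target. There are 200 camera calls.

TASK

One of the two small blue dipping dishes has a warped bottom and rocks when it is pressed down on the rim at one end, so it cannot go to the table. Find it by pressing the rims, and make it rock under a press where it stands before you take it away; then set that dish down upright, without dropping it, on the chopping board. Leave the steady dish standing where it is.

Things in the scene. Friction and masses are not known exactly. Their poses are not given: they have to be found in the camera images.
- dish_a_mid (a point): centre, half-way up (12.5 mm above its underside), of one of two oblong dipping dishes that look alike: glazed blue with white rim and inside, open on top, 110 mm long (its x), 62 mm wide (its y), 25 mm high, walls 5 mm, 0.18 kg; z is up. The rim is 12.5 mm above this point; grip it across the 62 mm. One of the two (not told which) has a warped bottom, the other a flat one that does not yield.
- dish_b_mid (a point): centre, half-way up, of the other dish, same look, size and axes. Whichever is warped stands level on a flat strip across its middle; a push of 1 to 3 N straight down on the rim at either end (50 mm from the centre along its x) tips it about 5 degrees, that end sinking about 5 mm; it levels itself when let go. The dishes stand 140 mm or more apart, centre to centre.
- board: beech chopping board lying flat and fixed on the worktop, 190 mm (its x) by 290 mm (its y), 22 mm thick; origin at the centre of its underside, top face 22 mm above it; nothing stands on it.

How it is judged (in metres and radians):
On the way, in this order (a step that is already met when the one before it is completed fails the run):
1. the warped dish is pressed at its rim and rocks (tips by more than 2.5 degrees) where it stands (contact force between the fingers and dish_b above 0.2 N and angle between dish_b_mid's own z axis and vertical between 0.044 and 0.26 rad and height (world z) of dish_b_mid below 0.02 m and distance of dish_b_mid from where it was at the start of the episode below 0.025 m), for 0.1 s.
2. that dish stands upright on the chopping board (x of dish_b_mid in the frame of board between -0.067 and 0.067 m and y of dish_b_mid in the frame of board between -0.117 and 0.117 m and z of dish_b_mid in the frame of board between 0.028 and 0.041 m and angle between dish_b_mid's own z axis and vertical below 0.17 rad), for 0.2 s.
At the end, for the whole second after the job is handed in: The warped dish stands upright (within 10 degrees), released and at rest, on the chopping board (its centre at least 28 mm inside the board's edges), and the steady dish stands upright within 25 mm of where it was (all of step 2 and linear speed of dish_b below 0.03 m/s and distance of dish_a_mid from where it was at the start of the episode below 0.025 m and angle between dish_a_mid's own z axis and vertical below 0.1 rad); the robot touches nothing.
It fails at once if the steady dish is lifted, or shifted by more than 25 mm (height (world z) of dish_a_mid above 0.03 m or distance of dish_a_mid from where it was at the start of the episode above 0.025 m).
It fails at once if a dish is tipped by more than 35 degrees (angle between any of dish_b_mid, dish_a_mid's own z axis and vertical above 0.61 rad).
It fails at once if the warped dish is dropped (falls freely faster than 0.7 m/s, about 25 mm) (contact force between the fingers and dish_b below 0.05 N and linear speed of dish_b above 0.7 m/s).
It also fails if it takes over 51 s, if anything falls off the work surface, if the arm or the gripper's body presses on something with over 40 N, if the wrist force passes 120 N, or if a joint passes its speed limit or range.

## Working session

There is one attempt and no reset: what is moved stays moved. The work goes in short steps, Python scripts to look and compute and a tool call to move; the robot and the scene stay as the last step left them, time stands still between calls to the robot, and variables do not carry over. Pictures are saved under pics/ and viewed, about 8 in all and at most 12, crops included, and the job is handed in when it is done.

Besides the shell and the picture viewer there is one more tool, called after "Request:" as a command line: name --argument value ..., lists and objects as JSON in quotes. send_rows: Moves the arm, as the interface text tells. Its arguments: {"type":"object","properties":{"plan":{"type":"array"},"grip_force":{"type":"number"}},"required":["plan"]}

```bash
mkdir -p pics
cat > h.py <<'E'
import numpy as np, cv2
from cell import manip, camera, search_frame, masks_of, tip_of
from scipy.spatial.transform import Rotation as R
def wfc(c):
    if "world_from_camera" in c: return np.array(c["world_from_camera"])
    s=manip.read_state(); T=np.eye(4); T[:3,:3]=R.from_euler('xyz',s["eef_rot"]).as_matrix(); T[:3,3]=s["eef_pos"]
    return T@np.array(c["tool_from_camera"])
def cloud(c,T):
    z=c["z_map"]; f=240/np.tan(np.radians(c["fov_y"])/2)
    v,u=np.mgrid[0:480,0:640]
    P=np.stack([(u-c["cx"])/f*z,-(v-c["cy"])/f*z,-z],-1)
    return P@T[:3,:3].T+T[:3,3]
E
cat > a.py <<'E'
from h import *
import pickle
s=manip.read_state(); print(s, manip.tip_reach)
for n in ["scene","side"]:
    c=camera(n); T=wfc(c); W=cloud(c,T)
    cv2.imwrite(f"pics/{n}0.png",c["color"][:,:,::-1])
    print(n,[k for k in c if k not in("color","z_map")])
    for nm in ["dish_a_mid","board"]:
        for d in tip_of(nm,n): print(nm,"tip",round(d["confidence"],2),(T@np.r_[d["at"],1])[:3].round(1))
        for d in masks_of(nm,n):
            m=d["region"]&(c["z_map"]>0); p=W[m]
            if len(p)<20: continue
            zt=np.percentile(p[:,2],90); q=p[abs(p[:,2]-zt)<6]
            r=cv2.minAreaRect(q[:,:2].astype(np.float32))
            v,u=np.where(m); print(nm,"mask",round(d["confidence"],2),m.sum(),(int(u.mean()),int(v.mean())),"ztop",zt.round(1),np.round(r[0],1),np.round(r[1],1),round(r[2],1))
E
python3 a.py
```

```text
{'clock': 0.0, 'joints': array([ 1.14040842e+00,  3.00464754e-01,  1.52155211e+00, -1.83761634e-05,
        1.32068017e+00, -6.65702044e-02]), 'qd': array([-5.17888010e-04, -3.21657700e-04, -7.57619541e-05, -8.28416375e-04,
        7.00308321e-04, -2.69570080e-04]), 'effort': array([ 1.56479786e-03, -5.31807089e+01, -3.52749074e+01,  7.09227752e-02,
        2.42579577e-02, -6.85188456e-05]), 'eef_pos': array([195.61213438, 513.79817299, 223.90204881]), 'eef_rot': array([-3.14048954e+00, -5.57045638e-05,  2.77777947e+00]), 'wrist_force': array([ 0.19547167, -0.42107775, -0.16197924]), 'moment': array([ 0.02458311, -0.08229624,  0.02798114]), 'finger_gap': 93.97875754761574} 19.0
scene ['fov_y', 'cx', 'cy', 'world_from_camera']
dish_a_mid tip 0.84 [601.6  59.4  11.5]
dish_a_mid mask 0.66 954 (337, 231) ztop 23.5 [600.5  63.7] [112.7  62.9] 24.1
board tip 0.87 [ 456.4 -261.1   -3.8]
board mask 0.69 14081 (431, 332) ztop 21.2 [ 452.  -264.6] [291.  192.4] 85.3
side ['fov_y', 'cx', 'cy', 'world_from_camera']
dish_a_mid tip 0.62 [600.7  70.9  13.8]
dish_a_mid mask 0.77 1879 (271, 266) ztop 26.3 [601.   70.9] [110.7  65.6] 24.6
dish_a_mid mask 0.33 5681 (353, 187) ztop 24.0 [ 453.1 -258.8] [295.3 189.6] 85.5
board tip 0.69 [ 456.1 -259.7    0.9]
board mask 0.59 5727 (353, 187) ztop 24.0 [ 452.9 -258.9] [295.2 189.6] 85.4
```

```bash
python3 -c "
import cv2,numpy as np
cv2.imwrite('pics/both.png',cv2.resize(np.vstack([cv2.imread('pics/scene0.png'),cv2.imread('pics/side0.png')])[:, :],None,fx=.62,fy=.62))"
```

```text
(no output)
```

View pics/both.png

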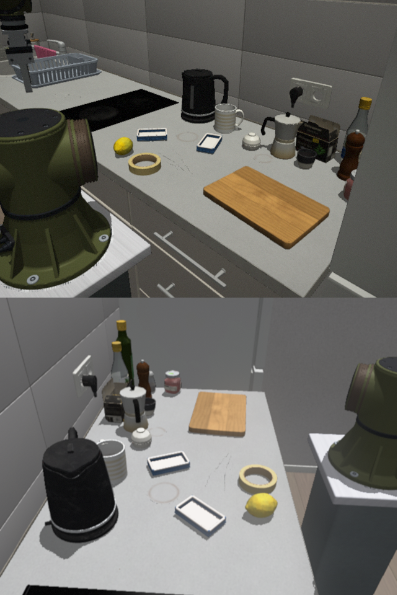

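The scene view (top) and side view (bottom) show two blue/white dishes. The one found is at scene (337,231). The second is at about scene (245,216) and side (323,350). The board is clear. A lemon and a tape ring lie near dish 2, and a kettle and mug are behind.

```bash
cat > b.py <<'E'
from h import *
for n,seeds in [("scene",[(245,216),(337,231)]),("side",[(323,350),(271,266)])]:
    c=camera(n); W=cloud(c,wfc(c))
    for (u,v) in seeds:
        p0=np.median(W[v-4:v+5,u-4:u+5].reshape(-1,3),0)
        m=(c["z_map"]>0)&(np.hypot(W[...,0]-p0[0],W[...,1]-p0[1])<85)&(W[...,2]>12)&(W[...,2]<35)
        k,lab,st,_=cv2.connectedComponentsWithStats(m.astype(np.uint8))
        for i in range(1,k):
            if st[i,4]<60: continue
            q=W[lab==i]; r=cv2.minAreaRect(q[:,:2].astype(np.float32))
            print(n,p0.round(),st[i],np.round(r[0],1),np.round(r[1],1),round(r[2],1),"z",np.percentile(q[:,2],95).round(1))
    # obstacles in workspace
    z=W[...,2]; o=(c["z_map"]>0)&(z>35)&(W[...,0]>250)&(W[...,0]<800)&(abs(W[...,1])<520)
    k,lab,st,_=cv2.connectedComponentsWithStats(o.astype(np.uint8))
    for i in range(1,k):
        if st[i,4]>80:
            q=W[lab==i]; print(" obs",np.percentile(q,2,axis=0).round(),np.percentile(q,98,axis=0).round())
E
python3 b.py
```

```text
scene [508. 273.  11.] [221 207  49  18 545] [502.2 264.4] [ 69.2 110.3] 49.7 z 24.5
scene [603.  69.  10.] [317 215  42  30 483] [599.8  63.6] [117.4  64. ] 24.5 z 24.9
 obs [ 271. -520.   41.] [ 746. -357.  475.]
 obs [703.  77.  38.] [795. 324. 198.]
 obs [ 701. -288.   37.] [791. -85. 137.]
 obs [672. -72.  35.] [713. -26.  55.]
 obs [321. 208.  36.] [379. 248.  57.]
 obs [ 684. -278.   35.] [ 743. -214.   52.]
side [501. 267.  13.] [ 282  318   83   66 2567] [502.7 269.8] [ 63.9 112.5] 50.2 z 27.1
side [603.  66.  13.] [ 237  247   69   38 1614] [601.5  70.2] [111.3  67.1] 23.1 z 27.3
 obs [ 331. -512.   41.] [ 790. -112.  351.]
 obs [ 274. -515.   97.] [ 312. -502.  359.]
 obs [ 274. -519.   36.] [ 311. -503.   78.]
 obs [704.  87.  40.] [797. 359. 202.]
 obs [674. -51.  36.] [726. -13.  57.]
 obs [324. 229.  36.] [389. 269.  60.]
```

Request:
send_rows --plan '[{"travel": [-46.7, -15.3, 0], "delta_rot": [0, 0, 0], "fingers": 1}, {"travel": [-46.7, -15.3, 0], "delta_rot": [0, 0, 0], "fingers": 1}, {"travel": [-46.7, -15.3, 0], "delta_rot": [0, 0, 0], "fingers": 1}, {"travel": [-46.7, -15.3, 0], "delta_rot": [0, 0, 0], "fingers": 1}, {"travel": [-46.7, -15.3, 0], "delta_rot": [0, 0, 0], "fingers": 1}, {"travel": [-46.7, -15.3, 0], "delta_rot": [0, 0, 0], "fingers": 1}, {"travel": [-46.7, -15.3, 0], "delta_rot": [0, 0, 0], "fingers": 1}, {"travel": [-46.7, -15.3, 0], "delta_rot": [0, 0, 0], "fingers": 1}, {"travel": [0, 0, 0], "delta_rot": [0, 0, 9.6], "fingers": 1}, {"travel": [0, 0, 0], "delta_rot": [0, 0, 9.6], "fingers": 1}, {"travel": [0, 0, 0], "delta_rot": [0, 0, 0], "fingers": 1}]' --grip_force 10

```text
clock: 1.98
eef_pos: [501.3, 266.6, 224.4]
eef_rot: [-3.142, -0.0, 2.444]
wrist_force: [-0.2, 0.3, -0.1]
finger_gap: 0.2
```

```bash
cat > w.py <<'E'
from h import *
import sys
s=manip.read_state(); c=camera("wrist"); T=wfc(c); W=cloud(c,T)
cv2.imwrite(f"pics/{sys.argv[1]}.png",c["color"][:,:,::-1])
print(s["clock"],s["eef_pos"].round(1),s["eef_rot"].round(3),s["wrist_force"].round(2),s["finger_gap"])
for d in tip_of("dish_a_mid","wrist"): print("tip",round(d["confidence"],2),(T@np.r_[d["at"],1])[:3].round(1))
for d in masks_of("dish_a_mid","wrist"):
    m=cv2.dilate(d["region"].astype(np.uint8),np.ones((5,5)))>0; m&=(c["z_map"]>0); p=W[m]
    if len(p)<20: continue
    zt=np.percentile(p[:,2],95); q=p[abs(p[:,2]-zt)<5]
    r=cv2.minAreaRect(q[:,:2].astype(np.float32))
    v,u=np.where(m); print("mask",round(d["confidence"],2),m.sum(),(int(u.mean()),int(v.mean())),"ztop",zt.round(1),np.round(r[0],1),np.round(r[1],1),round(r[2],1))
E
python3 w.py w1
```

```text
1.975 [501.3 266.6 224.4] [-3.142 -0.     2.444] [-0.23  0.34 -0.12] 0.16970300337333677
```

View pics/w1.png

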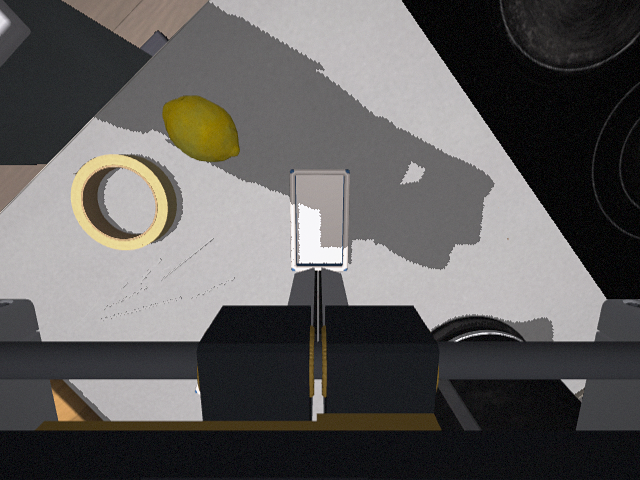

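The wrist view shows dish 2 at pixels (290–350, 168–272). Its long axis is upright in the picture, so the tool x is aligned. I'll measure it from the depth map.

```bash
cat > m.py <<'E'
from h import *
import sys
x0,y0=float(sys.argv[1]),float(sys.argv[2])
def meas(x0,y0,lo=15,hi=34):
    c=camera("wrist"); T=wfc(c); W=cloud(c,T)
    m=(c["z_map"]>0)&(np.hypot(W[...,0]-x0,W[...,1]-y0)<90)&(W[...,2]>lo)&(W[...,2]<hi)
    k,lab,st,_=cv2.connectedComponentsWithStats(m.astype(np.uint8))
    i=1+np.argmax(st[1:,4]); q=W[lab==i]
    r=cv2.minAreaRect(q[:,:2].astype(np.float32))
    print(st[i],np.round(r[0],1),np.round(r[1],1),round(r[2],2),"z",np.percentile(q[:,2],[50,95]).round(1))
s=manip.read_state(); print(s["clock"],s["eef_pos"].round(1),s["eef_rot"].round(3),s["wrist_force"].round(2))
meas(x0,y0,*map(float,sys.argv[3:5]))
E
python3 m.py 502 267
```

```text
2.125 [501.2 266.8 224.5] [3.142 0.    2.446] [0.62 0.78 0.75]
[ 290  169   60  102 1646] [500.5 268.9] [ 63.1 109.5] 49.92 z [24.1 25.6]
```

Request:
send_rows --plan '[{"travel": [26, 1, 0], "delta_rot": [0, 0, 0], "fingers": 1}, {"travel": [26, 1, 20], "delta_rot": [0, 0, 0], "fingers": 1}, {"travel": [0, 0, 45], "delta_rot": [0, 0, 0], "fingers": 1}, {"travel": [0, 0, 45], "delta_rot": [0, 0, 0], "fingers": 1}, {"travel": [0, 0, 40], "delta_rot": [0, 0, 0], "fingers": 1}, {"travel": [0, 0, 20], "delta_rot": [0, 0, 0], "fingers": 1}, {"travel": [0, 0, 6], "delta_rot": [0, 0, 0], "fingers": 1}, {"travel": [0, 0, 0], "delta_rot": [0, 0, 0], "fingers": 1}, {"travel": [0, 0, 0], "delta_rot": [0, 0, 0], "fingers": 1}]'

```text
clock: 3.3
eef_pos: [463.2, 301.9, 49.5]
eef_rot: [3.14, 0.001, 2.443]
wrist_force: [-0.8, 0.4, 0.1]
finger_gap: 0.1
```

Request:
send_rows --plan '[{"travel": [0, 0, 2], "delta_rot": [0, 0, 0], "fingers": 1}, {"travel": [0, 0, 2], "delta_rot": [0, 0, 0], "fingers": 1}, {"travel": [0, 0, 0], "delta_rot": [0, 0, 0], "fingers": 1}]'

```text
clock: 3.68
eef_pos: [462.7, 301.6, 44.4]
eef_rot: [-3.142, -0.0, 2.443]
wrist_force: [-0.2, 0.2, 1.0]
finger_gap: 0.2
```

Request:
send_rows --plan '[{"travel": [0, 0, 1], "delta_rot": [0, 0, 0], "fingers": 1}, {"travel": [0, 0, 0], "delta_rot": [0, 0, 0], "fingers": 1}]'

```text
clock: 3.92
eef_pos: [462.8, 301.7, 43.4]
eef_rot: [3.142, 0.0, 2.443]
wrist_force: [0.2, 0.9, 1.0]
finger_gap: 0.5
```

Request:
send_rows --plan '[{"travel": [0, 0, 1], "delta_rot": [0, 0, 0], "fingers": 1}, {"travel": [0, 0, 0], "delta_rot": [0, 0, 0], "fingers": 1}]'

```text
clock: 4.18
eef_pos: [462.8, 301.7, 42.4]
eef_rot: [-3.142, -0.0, 2.443]
wrist_force: [-0.7, -0.1, 0.2]
finger_gap: 0.7
```

Request:
send_rows --plan '[{"travel": [0, 0, 1], "delta_rot": [0, 0, 0], "fingers": 1}, {"travel": [0, 0, 0], "delta_rot": [0, 0, 0], "fingers": 1}]'

```text
clock: 4.42
eef_pos: [462.8, 301.6, 41.4]
eef_rot: [-3.141, -0.0, 2.443]
wrist_force: [0.7, 0.5, 0.4]
finger_gap: 0.2
```

Request:
send_rows --plan '[{"travel": [0, 0, 1], "delta_rot": [0, 0, 0], "fingers": 1}, {"travel": [0, 0, 0], "delta_rot": [0, 0, 0], "fingers": 1}, {"travel": [0, 0, 0], "delta_rot": [0, 0, 0], "fingers": 1}]'

```text
clock: 4.8
eef_pos: [462.8, 301.6, 40.5]
eef_rot: [3.142, 0.0, 2.443]
wrist_force: [-0.7, 0.7, 0.7]
finger_gap: 0.6
```

```bash
cat > t.py <<'E'
from h import *
import sys
x0,y0,tag=float(sys.argv[1]),float(sys.argv[2]),sys.argv[3]
s=manip.read_state(); print(s["clock"],s["eef_pos"].round(1),s["wrist_force"].round(2))
for n in ["side","wrist"]:
    c=camera(n);T=wfc(c);W=cloud(c,T)
    m=(c["z_map"]>0)&(np.hypot(W[...,0]-x0,W[...,1]-y0)<62)&(W[...,2]>17)&(W[...,2]<34)
    q=W[m]; a=np.radians(float(sys.argv[4])); t=(q[:,0]-x0)*np.cos(a)+(q[:,1]-y0)*np.sin(a)
    k=abs(t)<45
    if k.sum()>50:
        for b in (-40,-20,0,20,40): 
            j=abs(t-b)<8
            if j.sum()>5: print(n,b,j.sum(),np.percentile(q[j,2],[50,90]).round(1))
    if n=="side": cv2.imwrite(f"pics/{tag}.png",cv2.resize(c["color"][170:450,150:520,::-1],None,fx=2,fy=2))
    else: cv2.imwrite(f"pics/{tag}w.png",c["color"][:,:,::-1])
E
python3 t.py 501 269 p2 140
```

```text
4.8 [462.8 301.6  40.5] [-0.7   0.74  0.67]
side -40 129 [22.  30.7]
side -20 85 [25.3 29.9]
side 0 68 [25.  27.9]
side 20 65 [24.  26.3]
side 40 59 [22.9 25.4]
wrist 40 362 [21.3 22.3]
```

View pics/p2.png

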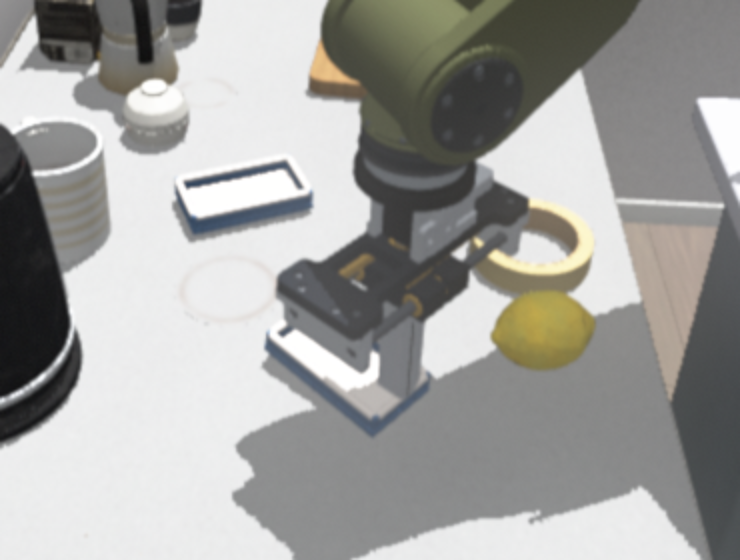

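The fingers sit on the end rim of dish 2. Its rim heights slope from about 31 mm at the far end to 25 mm at the pressed end, roughly 3.8°, with under 1 N of force. So it rocks, and it is the warped one. I'll press one more millimetre to be sure, hold, then lift off.

Request:
send_rows --plan '[{"travel": [0, 0, 1], "delta_rot": [0, 0, 0], "fingers": 1}, {"travel": [0, 0, 0], "delta_rot": [0, 0, 0], "fingers": 1}, {"travel": [0, 0, 0], "delta_rot": [0, 0, 0], "fingers": 1}]'

```text
clock: 5.28
eef_pos: [462.9, 301.7, 39.9]
eef_rot: [3.141, 0.0, 2.443]
wrist_force: [-1.7, -0.6, 6.2]
finger_gap: 0.3
```

```bash
python3 t.py 501 269 p3 140
```

```text
5.275 [462.9 301.7  39.9] [-1.73 -0.6   6.24]
side -40 134 [21.8 31.3]
side -20 87 [25.9 29.8]
side 0 70 [25.2 27.7]
side 20 67 [23.9 26.3]
side 40 63 [22.6 24.8]
wrist 40 353 [21. 22.]
```

Request:
send_rows --plan '[{"travel": [0, 0, -5], "delta_rot": [0, 0, 0], "fingers": 1}, {"travel": [0, 0, -30], "delta_rot": [0, 0, 0], "fingers": 1}, {"travel": [0, 0, -45], "delta_rot": [0, 0, 0], "fingers": -1}, {"travel": [-26, -1, -40], "delta_rot": [0, 0, 0], "fingers": -1}, {"travel": [-26, 0, 0], "delta_rot": [0, 0, 0], "fingers": -1}, {"travel": [0, 0, 0], "delta_rot": [0, 0, 0], "fingers": -1}, {"travel": [0, 0, 0], "delta_rot": [0, 0, 0], "fingers": -1}]'

```text
clock: 6.25
eef_pos: [501.3, 267.7, 159.0]
eef_rot: [-3.141, -0.001, 2.443]
wrist_force: [0.3, -0.1, 0.2]
finger_gap: 47.1
```

```bash
python3 m.py 501 269; python3 t.py 501 269 p4 140
```

```text
6.25 [501.3 267.7 159. ] [-3.141e+00 -1.000e-03  2.443e+00] [ 0.3  -0.1   0.16]
[ 282  172   74  123 2595] [500.9 268.8] [ 63.  110.8] 49.9 z [24.2 25.6]
6.3 [501.2 267.8 159. ] [ 0.48 -0.24 -0.14]
side -40 111 [24.5 27.1]
side -20 120 [24.6 27.1]
side 0 125 [24.9 27.3]
side 20 127 [24.8 26.8]
side 40 124 [24.1 26.9]
wrist -40 205 [24.4 25.4]
wrist -20 239 [24.2 25.5]
wrist 0 225 [24.2 25.3]
wrist 20 252 [24.1 25.4]
wrist 40 260 [24.3 25.4]
```

The dish has levelled and has not moved. Descend and grip.

Request:
send_rows --plan '[{"travel": [0, 0.6, 10], "delta_rot": [0, 0, 0], "fingers": -1}, {"travel": [0, 0, 20], "delta_rot": [0, 0, 0], "fingers": -1}, {"travel": [0, 0, 20], "delta_rot": [0, 0, 0], "fingers": -1}, {"travel": [0, 0, 20], "delta_rot": [0, 0, 0], "fingers": -1}, {"travel": [0, 0, 15], "delta_rot": [0, 0, 0], "fingers": -1}, {"travel": [0, 0, 0], "delta_rot": [0, 0, 0], "fingers": -1}]'

```text
clock: 7.15
eef_pos: [501.7, 267.8, 73.2]
eef_rot: [-3.14, -0.001, 2.443]
wrist_force: [-0.2, -0.7, 0.9]
finger_gap: 93.8
```

Request:
send_rows --plan '[{"travel": [0, 0, 20], "delta_rot": [0, 0, 0], "fingers": -1}, {"travel": [0, 0, 15], "delta_rot": [0, 0, 0], "fingers": -1}, {"travel": [0, 0, 10], "delta_rot": [0, 0, 0], "fingers": -1}, {"travel": [0, 0, 4], "delta_rot": [0, 0, 0], "fingers": -1}, {"travel": [0, 0, 0], "delta_rot": [0, 0, 0], "fingers": -1}, {"travel": [0, 0, 0], "delta_rot": [0, 0, 0], "fingers": 1}, {"travel": [0, 0, 0], "delta_rot": [0, 0, 0], "fingers": 1}, {"travel": [0, 0, 0], "delta_rot": [0, 0, 0], "fingers": 1}, {"travel": [0, 0, 0], "delta_rot": [0, 0, 0], "fingers": 1}, {"travel": [0, 0, 0], "delta_rot": [0, 0, 0], "fingers": 1}, {"travel": [0, 0, 0], "delta_rot": [0, 0, 0], "fingers": 1}, {"travel": [0, 0, 0], "delta_rot": [0, 0, 0], "fingers": 1}]' --grip_force 15

```text
clock: 8.65
eef_pos: [502.4, 267.9, 25.6]
eef_rot: [3.141, 0.0, 2.443]
wrist_force: [0.0, -0.4, 1.8]
finger_gap: 61.8
```

Request:
send_rows --plan '[{"travel": [0, 0, -5], "delta_rot": [0, 0, 0], "fingers": 1}, {"travel": [0, 0, -15], "delta_rot": [0, 0, 0], "fingers": 1}, {"travel": [0, 0, -25], "delta_rot": [0, 0, 0], "fingers": 1}, {"travel": [0, 0, -30], "delta_rot": [0, 0, 0], "fingers": 1}, {"travel": [0, 0, -25], "delta_rot": [0, 0, 0], "fingers": 1}, {"travel": [0, 0, -10], "delta_rot": [0, 0, 0], "fingers": 1}, {"travel": [0, 0, 0], "delta_rot": [0, 0, 0], "fingers": 1}]'

```text
clock: 9.52
eef_pos: [502.4, 267.9, 135.9]
eef_rot: [3.141, 0.0, 2.443]
wrist_force: [0.1, 0.5, -2.6]
finger_gap: 62.0
```

Request:
send_rows --plan '[{"travel": [-8, -12, 0], "delta_rot": [0, 0, 0], "fingers": 1}, {"travel": [-14, -20, 0], "delta_rot": [0, 0, 0], "fingers": 1}, {"travel": [-18.5, -26.5, 0], "delta_rot": [0, 0, 0], "fingers": 1}, {"travel": [-18.5, -26.5, 0], "delta_rot": [0, 0, 0], "fingers": 1}, {"travel": [-18.5, -26.5, 0], "delta_rot": [0, 0, 0], "fingers": 1}, {"travel": [-18.5, -26.5, 0], "delta_rot": [0, 0, 0], "fingers": 1}, {"travel": [-18.5, -26.5, 0], "delta_rot": [0, 0, 0], "fingers": 1}, {"travel": [-18.5, -26.5, 0], "delta_rot": [0, 0, 0], "fingers": 1}, {"travel": [-18.5, -26.5, 0], "delta_rot": [0, 0, 0], "fingers": 1}, {"travel": [-18.5, -26.5, 0], "delta_rot": [0, 0, 0], "fingers": 1}, {"travel": [-18.5, -26.5, 0], "delta_rot": [0, 0, 0], "fingers": 1}, {"travel": [-18.5, -26.5, 0], "delta_rot": [0, 0, 0], "fingers": 1}, {"travel": [-18.5, -26.5, 0], "delta_rot": [0, 0, 0], "fingers": 1}, {"travel": [-18.5, -26.5, 0], "delta_rot": [0, 0, 0], "fingers": 1}, {"travel": [-18.5, -26.5, 0], "delta_rot": [0, 0, 0], "fingers": 1}, {"travel": [-18.5, -26.5, 0], "delta_rot": [0, 0, 0], "fingers": 1}, {"travel": [-10, -15, 0], "delta_rot": [0, 0, 0], "fingers": 1}, {"travel": [-6, -11, 0], "delta_rot": [0, 0, 0], "fingers": 1}, {"travel": [0, 0, 0], "delta_rot": [0, 0, 0], "fingers": 1}]'

```text
clock: 11.9
eef_pos: [453.4, -251.7, 135.2]
eef_rot: [-3.142, -0.0, 2.442]
wrist_force: [0.5, 0.3, -1.7]
finger_gap: 62.0
```

```bash
cat > v.py <<'E'
from h import *
import sys
c=camera("scene"); cv2.imwrite(f"pics/{sys.argv[1]}.png",c["color"][120:480,200:640,::-1])
W=cloud(c,wfc(c)); 
d=camera("side"); cv2.imwrite(f"pics/{sys.argv[1]}s.png",d["color"][100:400,200:520,::-1])
E
python3 v.py q1
python3 - <<'E'
import cv2,numpy as np
a=cv2.imread('pics/q1.png');b=cv2.imread('pics/q1s.png');b=cv2.copyMakeBorder(b,0,60,0,0,0)
cv2.imwrite('pics/q1c.png',np.hstack([a,b]))
E
```

```text
(no output)
```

View pics/q1c.png

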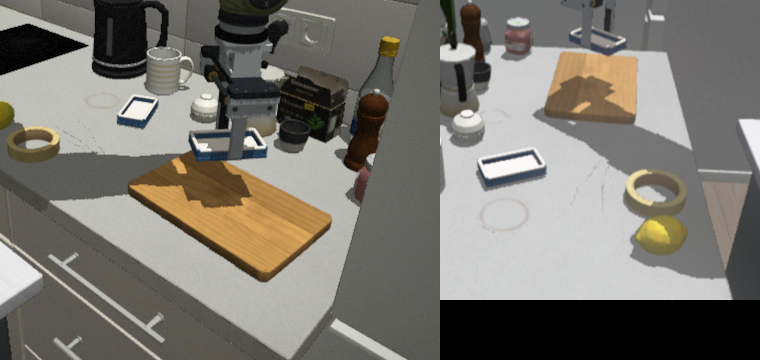

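The dish (crop pixels ~ (228,145) scene) is held level over the board. The other dish is untouched. I'll lower it now.

Request:
send_rows --plan '[{"travel": [0, 0, 20], "delta_rot": [0, 0, 0], "fingers": 1}, {"travel": [0, 0, 25], "delta_rot": [0, 0, 0], "fingers": 1}, {"travel": [0, 0, 20], "delta_rot": [0, 0, 0], "fingers": 1}, {"travel": [0, 0, 12], "delta_rot": [0, 0, 0], "fingers": 1}, {"travel": [0, 0, 5], "delta_rot": [0, 0, 0], "fingers": 1}, {"travel": [0, 0, 2], "delta_rot": [0, 0, 0], "fingers": 1}, {"travel": [0, 0, 0], "delta_rot": [0, 0, 0], "fingers": 1}, {"travel": [0, 0, 0], "delta_rot": [0, 0, 0], "fingers": 1}]'

```text
clock: 13.0
eef_pos: [453.9, -251.7, 51.9]
eef_rot: [3.142, 0.001, 2.443]
wrist_force: [-0.1, 0.1, -1.7]
finger_gap: 61.7
```

Request:
send_rows --plan '[{"travel": [0, 0, 2], "delta_rot": [0, 0, 0], "fingers": 1}, {"travel": [0, 0, 0], "delta_rot": [0, 0, 0], "fingers": 1}, {"travel": [0, 0, 0], "delta_rot": [0, 0, 0], "fingers": 1}]'

```text
clock: 13.38
eef_pos: [453.7, -251.6, 49.5]
eef_rot: [-3.142, -0.0, 2.443]
wrist_force: [-0.0, 0.2, -1.4]
finger_gap: 62.0
```

Request:
send_rows --plan '[{"travel": [0, 0, 1], "delta_rot": [0, 0, 0], "fingers": 1}, {"travel": [0, 0, 0.7], "delta_rot": [0, 0, 0], "fingers": 1}, {"travel": [0, 0, 0], "delta_rot": [0, 0, 0], "fingers": 1}]'

```text
clock: 13.75
eef_pos: [453.7, -251.6, 47.7]
eef_rot: [-3.142, -0.0, 2.443]
wrist_force: [-0.7, 0.1, -1.6]
finger_gap: 62.0
```

Request:
send_rows --plan '[{"travel": [0, 0, 0.5], "delta_rot": [0, 0, 0], "fingers": 1}, {"travel": [0, 0, 0], "delta_rot": [0, 0, 0], "fingers": 1}, {"travel": [0, 0, 0], "delta_rot": [0, 0, 0], "fingers": 1}]'

```text
clock: 14.12
eef_pos: [453.7, -251.6, 47.3]
eef_rot: [3.142, 0.0, 2.443]
wrist_force: [0.1, 0.4, -0.1]
finger_gap: 61.8
```

Request:
send_rows --plan '[{"travel": [0, 0, 0.3], "delta_rot": [0, 0, 0], "fingers": 1}, {"travel": [0, 0, 0], "delta_rot": [0, 0, 0], "fingers": 1}, {"travel": [0, 0, 0], "delta_rot": [0, 0, 0], "fingers": 1}]'

```text
clock: 14.5
eef_pos: [453.7, -251.6, 47.3]
eef_rot: [3.142, 0.0, 2.443]
wrist_force: [-2.3, 1.5, 7.0]
finger_gap: 62.0
```

Request:
send_rows --plan '[{"travel": [0, 0, 0], "delta_rot": [0, 0, 0], "fingers": -1}, {"travel": [0, 0, 0], "delta_rot": [0, 0, 0], "fingers": -1}, {"travel": [0, 0, 0], "delta_rot": [0, 0, 0], "fingers": -1}, {"travel": [0, 0, 0], "delta_rot": [0, 0, 0], "fingers": -1}, {"travel": [0, 0, 0], "delta_rot": [0, 0, 0], "fingers": -1}, {"travel": [0, 0, 0], "delta_rot": [0, 0, 0], "fingers": -1}, {"travel": [0, 0, -10], "delta_rot": [0, 0, 0], "fingers": -1}, {"travel": [0, 0, -25], "delta_rot": [0, 0, 0], "fingers": -1}, {"travel": [0, 0, -40], "delta_rot": [0, 0, 0], "fingers": -1}, {"travel": [0, 0, -50], "delta_rot": [0, 0, 0], "fingers": -1}, {"travel": [0, 0, -25], "delta_rot": [0, 0, 0], "fingers": -1}, {"travel": [0, 0, 0], "delta_rot": [0, 0, 0], "fingers": -1}]'

```text
clock: 16.0
eef_pos: [454.2, -251.9, 199.1]
eef_rot: [3.141, 0.004, 2.443]
wrist_force: [0.8, 0.6, -1.6]
finger_gap: 94.0
```

```bash
python3 m.py 454 -252 38 55; python3 b.py | grep -v obs; python3 v.py q2
```

```text
16.0 [ 454.2 -251.9  199.1] [3.141 0.004 2.443] [ 0.76  0.63 -1.61]
[ 283  169   70  117 2182] [ 451.5 -250.4] [ 63. 111.] 49.83 z [44.2 45.6]
scene [603.  69.  10.] [317 215  42  29 484] [600.3  63.5] [115.1  63.1] 24.4 z 24.8
side [603.  67.  13.] [ 237  247   70   38 1629] [601.4  71.1] [111.   67.5] 23.7 z 27.1
```

View pics/q2.png

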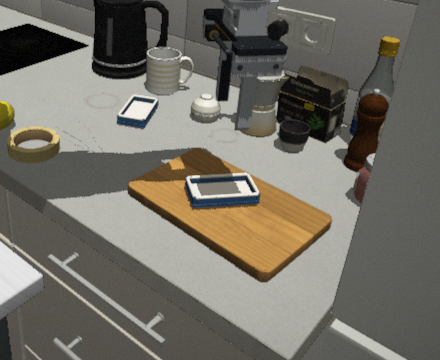

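The warped dish stands upright near the middle of the board (crop pixels ~ (222,190)). The steady dish is unmoved and the gripper is well clear, so I'll hand in.

```bash
python3 -c "
from cell import manip
print(manip.read_state()['qd'].round(3)); print(manip.sign_off())"
```

```text
[-0.001 -0.    -0.007  0.001  0.001 -0.   ]
the job is handed in; nothing more can be done
None
```

The warped dish is now standing upright on the chopping board. The job was handed in after about 16 s of the 51 s allowed; sign-off reports no verdict.

- **Finding it:** I pressed one end rim of the dish at about (501, 269) mm. It tipped about 4.6° under a light push, until it met its stop at about 6 N. It levelled itself when let go and had not moved.
- **Not pressed:** The other dish was never pressed; I judged it the steady one because this dish rocked.
- **Placing it:** I gripped it across its 62 mm width, carried it over and lowered it until it touched the board, then released it.
- **Warped dish, last check:** Its centre is at about (451, −250) mm, roughly 12 mm from the board's centre. The rim is 44–46 mm above the worktop, close to the 47 mm expected.
- **Steady dish, last check:** It is within about 1 mm of its first measured position.
- **Robot:** The gripper is open and well clear, with the arm at rest.
- **Disagreements:** The scene and side cameras differ by about 6–8 mm in y on the steady dish, the same before and after. The wrist force is noisy by about 1 N, so I judged the rocking from the rim heights, not the force.

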